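Roll the strips of an infill panel home with a seam roller

TASK

Take the orange-handled seam roller from its rest and roll it along the infill panel, from the red end to the other, pressing steadily with about 15 N (never 35 N or more), until all six strips are pushed fully home, flush with the frame. Push with the wheel only, not with the fingers; then put the roller back upright in its rest and let go. Leave the other things on the desk alone.

Things in the scene. Friction and masses are not known exactly. Their poses are not given: they have to be found in the camera images.
- panel_base: infill panel, fixed to the desk: dark steel base 200 x 100 x 6 mm, over it on a jack an aluminium frame 192 x 82 mm with six wood-decor strips side by side. Origin: centre of the underside; z up; x runs from the red-painted end rim (at -x) along the panel, y along the strips. Strips 1 to 6 have their middles at x = -60, -36, -12, 12, 36, 60 mm, y = 0; each is 23 mm (x) by 64 mm (y).
- strip_1_top (a point): middle of the top of strip 1 (beside the red end) before pushing, if the frame stood level at mid height: 40 mm above the desk; flush is 36 mm. Axes as the panel's. The frame is clamped on a jack up to 7 mm higher or lower and out of level along the panel by up to 0.06 rad (a further 4 mm at strips 1 and 6); no pose here shows this: it must be felt. Frame and strips are hard, not springy.
- strip_6_top (a point): middle of the top of strip 6 (the far end) before pushing, if the frame stood level at mid height: 40 mm above the desk. The true heights run straight from strip 1 to strip 6. Plain rims 23 mm wide, flush with the strips when home, lie beyond strips 1 and 6. Rolling against the edge of a proud strip adds to the load on the wheel: go slowly.
- roller_handle (a point): middle (half-way up) of the seam roller's orange block handle, upright in its rest at the start. Handle 24 mm along the roller's x, 36 mm along its y, 56 mm tall. Right below it is a steel yoke with a flat top 64 (x) x 56 (y) mm, 28 mm under this point, on which fingertips may bear down beside the handle. Mass about 0.33 kg. z points up the handle.
- roller_wheel_foot (a point): lowest point of the roller's rubber wheel, 74 mm straight below the handle's middle; axes as the handle. The wheel is 36 mm in diameter and 42 mm wide and turns freely about the roller's y axis, so it rolls along the roller's x.
- rest: black cradle fixed to the desk, foot 90 (x) x 96 (y) mm; origin: centre of the underside. Two walls, 44 mm high and 47 mm apart inside along x, carry the yoke, the wheel hanging between them; low end walls 24 mm high, 66 mm apart inside along y (the yoke's cheeks are 54 mm over all). Parked, the roller's axes are the rest's (or half a turn round) and its handle's middle is 80 mm above the desk over this origin.
- strip_1 (a joint): how far strip 1 of the panel has been pushed in, m: 0 = standing 4 mm proud, 0.004 = fully home, flush with the rim. It moves only when pushed with more than about 5 N (two at once 10 N; a little more when pushed fast), never springs back, and stops hard when home. The strip beside the red end.
- strip_2 (a joint): how far strip 2 of the panel has been pushed in, m: 0 = standing 4 mm proud, 0.004 = fully home, flush with the rim. It moves only when pushed with more than about 5 N (two at once 10 N; a little more when pushed fast), never springs back, and stops hard when home.
- strip_3 (a joint): how far strip 3 of the panel has been pushed in, m: 0 = standing 4 mm proud, 0.004 = fully home, flush with the rim. It moves only when pushed with more than about 5 N (two at once 10 N; a little more when pushed fast), never springs back, and stops hard when home.
- strip_4 (a joint): how far strip 4 of the panel has been pushed in, m: 0 = standing 4 mm proud, 0.004 = fully home, flush with the rim. It moves only when pushed with more than about 5 N (two at once 10 N; a little more when pushed fast), never springs back, and stops hard when home.
- strip_5 (a joint): how far strip 5 of the panel has been pushed in, m: 0 = standing 4 mm proud, 0.004 = fully home, flush with the rim. It moves only when pushed with more than about 5 N (two at once 10 N; a little more when pushed fast), never springs back, and stops hard when home.
- strip_6 (a joint): how far strip 6 of the panel has been pushed in, m: 0 = standing 4 mm proud, 0.004 = fully home, flush with the rim. It moves only when pushed with more than about 5 N (two at once 10 N; a little more when pushed fast), never springs back, and stops hard when home. The last strip, at the far end.
- roller_wheel (a joint): turn of the roller's wheel about its axle, rad, 0 at the start; one roll along the panel (120 mm) turns it some 6.7 rad, either way round
- screw_box: bystander: brown box of screws 56 x 85 x 42 mm, lying on the desk, to be left alone; origin at its underside's centre
- coupling: bystander: white conduit sleeve 50 mm long, 24 mm thick, lying on the desk, to be left alone; origin at its underside's centre
- offcut: bystander: white conduit offcut 85 mm long, 20 mm thick, lying on the desk, to be left alone; origin at its underside's centre
Mind the look-alikes: they are no part of the job. What is shaped like the rest but purple is not meant.

How it is judged:
On the way, in this order (a step that is already met when the one before it is completed fails the run):
1. the roller has been lifted out of its rest (height (world z) of roller_handle above 0.115 m), for 0.1 s.
2. strip 1, beside the red end, is pushed home with the roller, while strips 5 and 6 still stand proud (value of joint strip_1 above 0.003 m and value of joint each of strip_5, strip_6 below 0.002 m), for 0.05 s.
3. strip 6 is pushed home, the wheel having rolled along the panel (more than 4 rad) (value of joint strip_6 above 0.003 m and (value of joint roller_wheel above 4 rad or value of joint roller_wheel below -4 rad)), for 0.05 s.
At the end, for the whole second after the job is handed in: All six strips are pushed in by more than 3 mm of their 4 mm; the roller stands at rest in its rest, upright within 0.1 rad, its handle within 12 mm of over the rest's centre, in line with it within 0.2 rad and 74 to 86 mm above the desk, and is let go (value of joint each of strip_1, strip_2, strip_3, strip_4, strip_5, strip_6 above 0.003 m and horizontal distance between roller_handle and rest below 0.012 m and height (world z) of roller_handle between 0.074 and 0.086 m and angle between roller_handle's own z axis and vertical below 0.1 rad and angle between the x axis of roller_handle and the x axis of rest, either way round below 0.2 rad and linear speed of seam_roller below 0.02 m/s and contact force between the fingers and seam_roller below 0.2 N); the robot touches nothing.
It fails at once if the roller presses on the panel with 35 N or more (contact force between seam_roller and panel_base above 35 N).
It fails at once if the fingers push on the panel (contact force between the fingers and panel_base above 2 N).
It fails at once if another loose thing on the desk (screw box, sleeve, offcut) is shifted by more than 20 mm (distance of any of screw_box, coupling, offcut from where it was at the start of the episode above 0.02 m).
It also fails if it takes over 64 s, if anything falls off the work surface, if the arm or the gripper's body presses on something with over 40 N, if the wrist force passes 120 N, or if a joint passes its speed limit or range.

ROBOT

A 6-joint arm with a two-finger parallel gripper is mounted at the origin on a cart in front of the work surface, level with it; the furniture and walls round the work are solid. World frame = base frame: x ahead of the robot, y to its left, z up, the work surface at z = 0. Lengths are in m, angles in rad, forces in N, time in s.
With the tool pointing down it reaches from about 0.4 to 0.825 m from the base axis. Payload 7 kg.
Tool frame: the origin (TCP) lies at the centre of the arm's flange, where the gripper is bolted on; the fingertips stand 178 mm ahead of it and the grasp point (between the pads) lies ahead of it (tcp_to_grasp is the z of the grasp point in the tool frame, in m); z points along the fingers, x is the direction in which the jaws open and shut, and the axes are right-handed (so a half turn about z gives the same grasp; the last joint's range is limited). The gripper opens to 88 mm and grips with 3 to 60 N. Pads are 19 mm wide; open, the fingers measure 130 mm over their backs; the gripper's body (78 mm by 193 mm) begins 47 mm behind the grasp point.
Start: joints at [1.559, 0.359, 0.012, 0, -1.224, -0.288], TCP at [0.199, 0.645, 0.405] pointing down, gripper open.
Joint ranges: [-3.07, 3.07], [-1.43, 2.12], [-1.02, 1.25], [-3.03, 1.67], [-3.05, -0], [-3.03, 3.03]. Speed limits (rad/s): [2.39, 2.39, 3.01, 3.14, 3.14, 3.14].

INTERFACE

Orientations are given as [roll, pitch, yaw] about the fixed x, y, z axes, in that order (R = Rz(yaw) Ry(pitch) Rx(roll)).
In Python, from station import get_state, grab_frame, job_done, tcp_to_grasp gives the robot as it stands.
- The arm moves only by the tool drive_tool, never from a script. Its argument "moves" is a list of rows, each a list of 7 numbers: the shift along the tool's x, y, z in mm, then the turn, a rotation vector about the tool's x, y, z in degrees, then the closure, from -1 (fully open) to 1 (shut), so that 0 is half open. In form: [[dx, dy, dz, ax, ay, az, claw], ...]. A call has 1 to 12 rows; each row is the pose to reach, as a shift and turn from the pose commanded when the call began, along the tool's axes at that moment; what a row does not reach only later rows make up. A row lasts 1/8 s, in which the tool goes at most 62.5 mm and 10.7 degrees, less where a joint would pass 70% of its speed; a pose out of reach is approached as far as the arm can. A call with a gripper value outside its range is refused whole. The fingers move at their own pace and stop on an object; "grip_force" is the grip in N (left out, the last holds). Time passes only in rows, so rows that repeat a pose let the fingers close. It gives the time, the measured TCP pose, the force and the opening at its end, in the units of the state.
- get_state(): the state, without advancing time (a new reading comes with each control period).
- grab_frame(name): name is "side" or "top" or "wrist"; returns a dict with "img" (420x560x3 uint8, red, green, blue), "range_z" (420x560 float32, m along the optical axis (not along the pixel's ray), 0 where there is no reading), "fovy" (degrees; the focal length in pixels is half the picture's height over the tangent of half this angle, whatever the lens; pixels are square), "cx", "cy" (the principal point, pixels), "rvec" (rotation vector, rad) and "tvec" (3), from world to camera coordinates, as OpenCV has them. Camera axes: x right, y down, z forward; pixel columns grow to the right and rows downward; lengths in m; the calibration is good to about 2 mm. A picture is of the moment at which its call begins.
- job_done(): hands the job in, once; it reports no verdict.
The state is a dict: "t": time; "q": joint angles; "qd": joint speeds; "joint_efforts": joint torques, N m; "eef_pos": TCP position; "ee_rot": TCP orientation; "force": force on the tool from outside, world axes, zero at the start; "moment": the same for the moment, N m; "width": finger opening in m.
Only numpy, scipy, OpenCV 4.12 (cv2) and the standard library are available. Lean on these libraries where they do the work, as an engineer would, in place of code of your own. Each camera call takes 0.05 s, during which the arm holds its last target. There are 200 camera calls.

## Working session

There is one attempt and no reset: what is moved stays moved. The work goes in short steps, Python scripts to look and compute and a tool call to move; the robot and the scene stay as the last step left them, time stands still between calls to the robot, and variables do not carry over. Pictures are saved under pics/ and viewed, about 8 in all and at most 12, crops included, and the job is handed in when it is done.

Besides the shell and the picture viewer there is one more tool, called after "Emit:" as name(argument=value, ...), one argument or row to a line, values as JSON. drive_tool: Moves the arm, as the interface text tells. Its arguments: {"type":"object","properties":{"moves":{"type":"array"},"grip_force":{"type":"number"}},"required":["moves"]}

```bash
ls; mkdir -p pics; cat > h.py <<'E'
import numpy as np, cv2
from station import get_state, grab_frame, job_done, tcp_to_grasp
def save(f,n): cv2.imwrite('pics/'+n, cv2.cvtColor(f['img'],cv2.COLOR_RGB2BGR))
def cloud(f):
    h,w=f['range_z'].shape; F=h/2/np.tan(np.radians(f['fovy'])/2)
    v,u=np.mgrid[:h,:w]; z=f['range_z']
    P=np.stack([(u-f['cx'])/F*z,(v-f['cy'])/F*z,z],-1)
    R=cv2.Rodrigues(np.array(f['rvec'],float))[0]
    W=(P-np.array(f['tvec']).ravel())@R
    W[z==0]=np.nan
    return W
E
python3 - <<'E'
from h import *
s=get_state(); print(s, tcp_to_grasp)
ims=[]
for n in ('top','side'):
    f=grab_frame(n); save(f,n+'0.png'); np.savez(n+'0.npz',**f,W=cloud(f))
E
```

```text
pics
{'t': 0.0, 'q': array([ 1.55909932e+00,  3.59397455e-01,  1.10678118e-02, -3.85827973e-04,
       -1.22408263e+00, -2.88106219e-01]), 'qd': array([ 8.70477100e-05,  8.79916783e-04, -1.45692303e-03,  9.33774518e-04,
       -8.23040705e-04,  3.83920459e-04]), 'joint_efforts': array([-2.77938725e-04, -5.82710409e+01,  2.93062234e+01,  6.99726954e+00,
        6.94929447e-03, -1.57199293e-04]), 'eef_pos': array([0.19928209, 0.6447118 , 0.40371307]), 'ee_rot': array([-3.14148120e+00, -1.65241444e-03, -1.87073105e+00]), 'force': array([-0.21960358,  0.06805168,  0.07616744]), 'moment': array([ 0.03892872, -0.0079014 , -0.00205494]), 'width': 0.08761878161720907} 0.1593
```

View pics/top0.png

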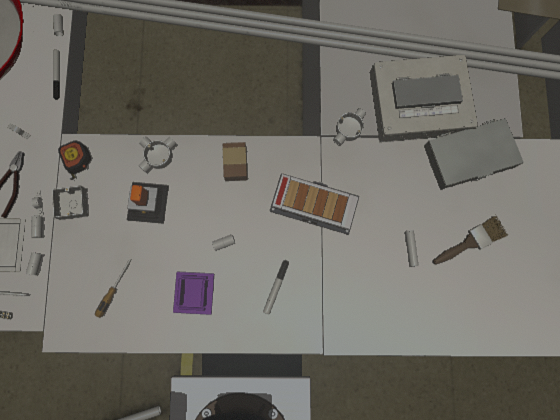

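View pics/side0.png

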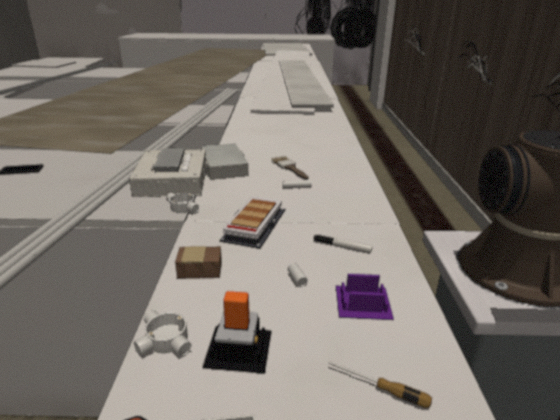

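Top view: orange handle at (137,194), in a black rest at (148,203). The purple rest at (194,293) is a decoy. The panel is at (315,203) with its red end at left (281,191). The box is at (235,161), the sleeve at (223,242) and the offcut at (411,248).

```bash
python3 - <<'E'
from h import *
d=np.load('top0.npz'); W=d['W']; I=d['img']; hsv=cv2.cvtColor(I,cv2.COLOR_RGB2HSV)
def rect(P,t):
    r=cv2.minAreaRect((P[:,:2]*1000).astype(np.float32)); print(t,'c',np.round(r[0],1),'size',np.round(r[1],1),'ang',round(r[2],2),'n',len(P),'z',np.round(np.percentile(P[:,2],[5,50,95])*1000,1))
for n in ('top','side'):
    d=np.load(n+'0.npz'); W=d['W']; I=d['img']; hsv=cv2.cvtColor(I,cv2.COLOR_RGB2HSV)
    H,S,V=[hsv[...,i] for i in range(3)]
    if n=='top': reg=np.s_[178:226,120:172]; p=np.s_[165:242,260:368]
    else: reg=np.s_[285:372,200:275]; p=np.s_[192:246,215:290]
    w=W[reg]; ok=np.isfinite(w[...,0])
    dark=(V[reg]<70)&ok&(w[...,2]>-.005)
    rect(w[dark],n+' rest dark')
    o=(S[reg]>150)&(H[reg]<14)&(V[reg]>100)&ok
    rect(w[o],n+' orange'); 
    t=o&(w[...,2]>.100); rect(w[t],n+' orangetop') if t.sum()>3 else 0
    y=ok&(w[...,2]>.04)&(w[...,2]<.06)&~o; rect(w[y],n+' yoke')
    w=W[p]; ok=np.isfinite(w[...,0])
    rect(w[ok&(w[...,2]>.004)],n+' panel all'); rect(w[ok&(w[...,2]>.024)],n+' frame')
    red=ok&(S[p]>150)&((H[p]<6)|(H[p]>172))&(w[...,2]>.02); rect(w[red],n+' red')
    st=ok&(S[p]>60)&(H[p]>6)&(H[p]<25)&(w[...,2]>.02); rect(w[st],n+' strips')
    q=w[st]; c=np.c_[q[:,:2]-q[:,:2].mean(0),np.ones(len(q))]; print(np.linalg.lstsq(c,q[:,2],rcond=None)[0],q.mean(0))
d=np.load('top0.npz');
cv2.imwrite('pics/crop.png',cv2.cvtColor(cv2.resize(d['img'][140:250,110:380],None,fx=2.9,fy=2.9,interpolation=cv2.INTER_CUBIC),cv2.COLOR_RGB2BGR))
for (a,b) in [(235,161),(223,242),(158,155)]: print(np.round(d['W'][b,a],3))
E
```

```text
top rest dark c [554.  233.3] size [89.4 94.9] ang 84.77 n 865 z [ 0.4  6.1 77.4]
top orange c [554.8 233.8] size [21.4 34.3] ang 84.22 n 144 z [103.  106.3 109.2]
top orangetop c [554.8 233.8] size [21.4 34.3] ang 84.22 n 144 z [103.  106.3 109.2]
top yoke c [554.1 234.2] size [64.8 59. ] ang 85.52 n 398 z [45.5 50.3 54.2]
top panel all c [ 556.8 -166.6] size [181.9 254.5] ang 0.96 n 3139 z [ 6.1 33.6 39.4]
top frame c [ 555.5 -171.5] size [191.9  99.6] ang 73.64 n 2718 z [27.  34.5 39.6]
top red c [578.8 -90.6] size [ 7.9 63.9] ang 73.6 n 89 z [32.4 35.8 39.7]
top strips c [ 554.4 -171.6] size [142.2  64.1] ang 73.82 n 1521 z [31.3 35.8 40. ]
[0.00960962 0.03209312 0.03572779] [ 0.55394382 -0.17161319  0.03572779]
side rest dark c [556.  236.6] size [87.5 92.5] ang 85.42 n 1901 z [ 4.4 10.7 39.8]
side orange c [555.7 237. ] size [22.2 33.3] ang 86.75 n 756 z [ 61.4  91.8 108.9]
side orangetop c [555.5 236.8] size [21.8 33.1] ang 85.58 n 282 z [101.4 107.8 109.3]
side yoke c [556.3 235.3] size [65.6 59.5] ang 85.06 n 867 z [42.1 52.2 55.4]
side panel all c [ 557.6 -170.1] size [200.9 103.6] ang 74.99 n 2082 z [ 5.7 34.3 40. ]
side frame c [ 558.2 -170.6] size [195.3 102.2] ang 73.87 n 1474 z [26.6 36.6 40.4]
side red c [580.1 -91.9] size [ 5.  49.1] ang 74.57 n 13 z [36.6 37.3 38.4]
side strips c [ 557.9 -167.3] size [145.1  63.4] ang 73.63 n 747 z [35.3 38.2 40.8]
[0.0128314  0.02331042 0.03809755] [ 0.558511   -0.15985713  0.03809755]
[0.648 0.02  0.043]
[0.455 0.045 0.028]
[0.674 0.214 0.003]
```

View pics/crop.png

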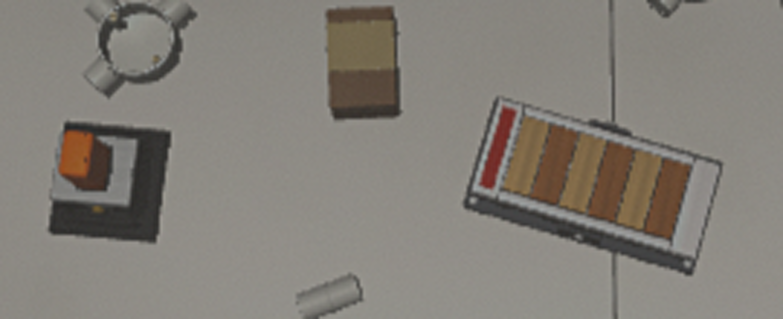

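The crop confirms it: orange roller upright in the black rest at left, panel at right with the red rim on its left end. Strips slope down away from the red end. Next I move above the roller.

```bash
cat >> h.py <<'E'
from scipy.spatial.transform import Rotation as Ro
def to(x,y,z,yawdeg):
    s=get_state(); R=Ro.from_euler('xyz',s['ee_rot']); G=Ro.from_euler('xyz',[np.pi,0,np.radians(yawdeg)])
    d=R.inv().apply(np.array([x,y,z])-s['eef_pos'])*1000; r=np.degrees((R.inv()*G).as_rotvec())
    print('pos',np.round(s['eef_pos'],4),'rpy',np.round(np.degrees(s['ee_rot']),2),'F',np.round(s['force'],1),'t',s['t'],'w',round(s['width'],4)); print('d',np.round(d,1),'r',np.round(r,2))
E
python3 -c "
from h import *
to(.555,.235,.38,-94.9)"
```

```text
pos [0.1993 0.6447 0.4038] rpy [-1.7999e+02 -8.0000e-02 -1.0718e+02] F [-1.5  0.   0.5] t 0.1 w 0.0879
d [ 286.3 -460.9   24.3] r [  0.    -0.09 -12.28]
```

Emit:
drive_tool(
  moves=[
    [29, -46, 2, 0, 0, -1, -1],
    [64, -102, 5, 0, 0, -3, -1],
    [95, -153, 8, 0, 0, -4, -1],
    [127, -204, 11, 0, 0, -5, -1],
    [159, -255, 13, 0, 0, -7, -1],
    [190, -306, 16, 0, 0, -8, -1],
    [222, -357, 19, 0, 0, -10, -1],
    [254, -408, 21, 0, 0, -11, -1],
    [275, -442, 23, 0, 0, -12, -1],
    [286.3, -460.9, 24.3, 0, 0, -12.3, -1],
    [286.3, -460.9, 24.3, 0, 0, -12.3, -1],
  ],
)

```text
t: 1.48
eef_pos: [0.5558, 0.2339, 0.3796]
ee_rot: [3.141, -0.001, -1.658]
force: [-0.5, 0.0, 0.1]
width: 0.0878
```

```bash
python3 - <<'E'
from h import *
f=grab_frame('wrist'); save(f,'w1.png'); W=cloud(f); np.savez('w1.npz',**f,W=W)
hsv=cv2.cvtColor(f['img'],cv2.COLOR_RGB2HSV); H,S,V=[hsv[...,i] for i in range(3)]
ok=np.isfinite(W[...,0])
o=ok&(S>150)&(H<14)&(V>80)&(W[...,2]>.1)&(W[...,2]<.118)
P=W[o]; r=cv2.minAreaRect((P[:,:2]*1000).astype(np.float32)); print(r,np.median(P[:,2]))
y=ok&(W[...,2]>.046)&(W[...,2]<.058)&(np.hypot(W[...,0]-.555,W[...,1]-.235)<.06)
P=W[y]; r=cv2.minAreaRect((P[:,:2]*1000).astype(np.float32)); print(r,np.median(P[:,2]))
y=ok&(W[...,2]>.002)&(W[...,2]<.058)&(np.hypot(W[...,0]-.555,W[...,1]-.235)<.08)
P=W[y]; r=cv2.minAreaRect((P[:,:2]*1000).astype(np.float32)); print(r,np.median(P[:,2]))
to(.555,.235,.38,-94.9)
E
```

```text
((557.608154296875, 233.9733428955078), (23.181821823120117, 35.11121368408203), 85.99720001220703) 0.10838723305247308
((557.231689453125, 233.5193328857422), (64.10256958007812, 55.79148864746094), 85.57195281982422) 0.052601068105491304
((555.3350830078125, 233.37014770507812), (157.51132202148438, 154.70361328125), 27.48202896118164) 0.023316757858322726
pos [0.5553 0.2346 0.3798] rpy [ 1.7995e+02 -3.0000e-02 -9.4980e+01] F [-0.1  1.3 -0.4] t 1.525 w 0.0873
d [-0.3  0.3 -0.2] r [ 0.05 -0.03 -0.08]
```

View pics/w1.png

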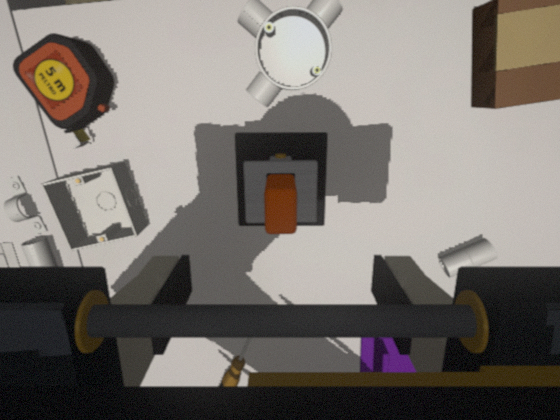

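Wrist view: handle at (281,205), centred between the open fingers, with free space all round. Descend.

```bash
python3 -c "
from h import *
to(.5565,.2345,.236,-94.5)"
```

```text
pos [0.5553 0.2346 0.3798] rpy [ 1.7995e+02 -3.0000e-02 -9.4980e+01] F [-0.1  1.3 -0.4] t 1.525 w 0.0873
d [ -0.   -1.3 143.8] r [ 0.05 -0.03 -0.48]
```

Emit:
drive_tool(
  moves=[
    [0, -1, 30, 0, 0, -0.5, -1],
    [0, -1.3, 70, 0, 0, -0.5, -0.5],
    [0, -1.3, 105, 0, 0, -0.5, -0.1],
    [0, -1.3, 130, 0, 0, -0.5, 0.1],
    [0, -1.3, 140, 0, 0, -0.5, 0.1],
    [0, -1.3, 144, 0, 0, -0.5, 0.1],
    [0, -1.3, 146, 0, 0, -0.5, 0.1],
    [0, -1.3, 147, 0, 0, -0.5, 0.1],
    [0, -1.3, 147, 0, 0, -0.5, 0.1],
  ],
  grip_force=30,
)

```text
t: 2.65
eef_pos: [0.5566, 0.2352, 0.2339]
ee_rot: [-3.141, 0.001, -1.647]
force: [-0.3, 0.4, 0.2]
width: 0.0394
```

Emit:
drive_tool(
  moves=[
    [0, 0, 1, 0, 0, 0, 0.1],
    [0, 0, 2, 0, 0, 0, 0.1],
    [0, 0, 2, 0, 0, 0, 0.1],
  ],
)

```text
t: 3.02
eef_pos: [0.5564, 0.2351, 0.2313]
ee_rot: [3.141, -0.0, -1.647]
force: [0.8, -0.4, 0.1]
width: 0.0398
```

Emit:
drive_tool(
  moves=[
    [0, 0, 0.7, 0, 0, 0, 0.1],
    [0, 0, 1.4, 0, 0, 0, 0.1],
    [0, 0, 1.4, 0, 0, 0, 0.1],
  ],
)

```text
t: 3.4
eef_pos: [0.5564, 0.2352, 0.2304]
ee_rot: [-3.141, -0.0, -1.647]
force: [-1.9, -0.1, 5.0]
width: 0.0393
```

Emit:
drive_tool(
  moves=[
    [0, 0, 0, 0, 0, 0, 0.5],
    [0, 0, 0, 0, 0, 0, 0.8],
    [0, 0, 0, 0, 0, 0, 1],
    [0, 0, 0, 0, 0, 0, 1],
    [0, 0, 0, 0, 0, 0, 1],
    [0, 0, 0, 0, 0, 0, 1],
  ],
  grip_force=50,
)

```text
t: 4.15
eef_pos: [0.5567, 0.2348, 0.2304]
ee_rot: [-3.141, -0.0, -1.647]
force: [-1.4, -2.7, 5.8]
width: 0.0241
```

Emit:
drive_tool(
  moves=[
    [0, 0, -5, 0, 0, 0, 1],
    [0, 0, -15, 0, 0, 0, 1],
    [0, 0, -30, 0, 0, 0, 1],
    [0, 0, -45, 0, 0, 0, 1],
    [0, 0, -65, 0, 0, 0, 1],
    [0, 0, -80, 0, 0, 0, 1],
    [0, 0, -85, 0, 0, 0, 1],
    [0, 0, -85, 0, 0, 0, 1],
    [0, 0, -85, 0, 0, 0, 1],
  ],
)

```text
t: 5.28
eef_pos: [0.5562, 0.2349, 0.3142]
ee_rot: [3.14, -0.001, -1.647]
force: [-0.0, 0.2, -3.7]
width: 0.0236
```

```bash
python3 - <<'E'
from h import *
f=grab_frame('side'); save(f,'s2.png'); W=cloud(f)
hsv=cv2.cvtColor(f['img'],cv2.COLOR_RGB2HSV); H,S,V=[hsv[...,i] for i in range(3)]
cv2.imwrite('pics/s2c.png',cv2.cvtColor(cv2.resize(f['img'][150:380,140:360],None,fx=2.5,fy=2.5),cv2.COLOR_RGB2BGR))
ang=np.radians(73.7); 
to(.5565+.00,.2345,.236,-94.5)
# re-estimate panel with top cam base & frame
f=grab_frame('top');W=cloud(f)[165:242,260:368]
z=W[...,2]; 
for lo in (.003,.02):
    m=(z>lo)&(z<.06)&(np.abs(W[...,0]-.556)<.09)&(np.abs(W[...,1]+.171)<.12)
    P=(W[m][:,:2]*1000).astype(np.float32); print(cv2.minAreaRect(P))
s=get_state(); print(s['force'],s['moment'])
E
```

```text
pos [0.5562 0.235  0.3141] rpy [ 1.7994e+02 -5.0000e-02 -9.4380e+01] F [ 0.2 -0.3 -4.3] t 5.325 w 0.024
d [ 0.4 -0.4 78.1] r [ 0.06 -0.05  0.12]
((555.4319458007812, -170.90646362304688), (176.5320281982422, 238.26681518554688), 0.4515036642551422)
((555.0582275390625, -171.33383178710938), (192.03411865234375, 103.51689910888672), 73.43224334716797)
[-0.05262962 -0.55801612 -4.68535561] [ 0.03861431 -0.01965406 -0.00969931]
```

View pics/s2c.png

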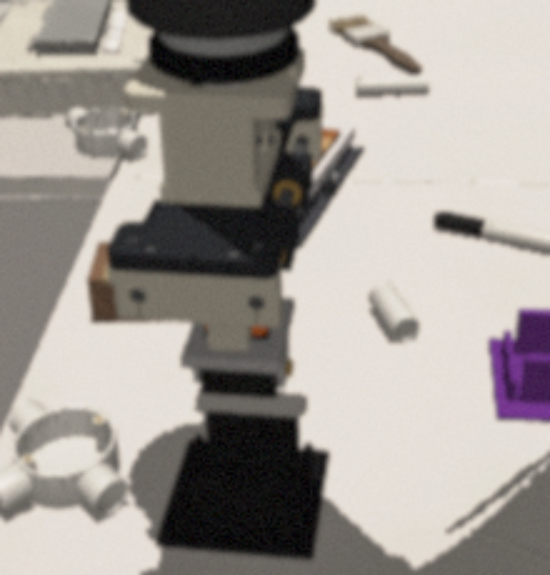

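The roller is out of its rest, upright and gripped flush on the yoke. Next I go over strip 1.

```bash
python3 -c "
from h import *
to(.5734,-.1134,.300,-106.4)"
```

```text
pos [0.5563 0.235  0.3142] rpy [ 1.7994e+02 -5.0000e-02 -9.4380e+01] F [-0.1 -0.6 -4.7] t 5.375 w 0.0236
d [346.1 -43.7  14.4] r [ 0.05 -0.06 12.02]
```

Emit:
drive_tool(
  moves=[
    [15, -2, 0, 0, 0, 1, 1],
    [50, -6, 0, 0, 0, 2, 1],
    [90, -11, 0, 0, 0, 4, 1],
    [130, -16, 0, 0, 0, 5, 1],
    [170, -21, 0, 0, 0, 7, 1],
    [210, -26, 0, 0, 0, 8, 1],
    [250, -31, 5, 0, 0, 10, 1],
    [290, -36, 8, 0, 0, 11, 1],
    [325, -41, 12, 0, 0, 12, 1],
    [340, -43, 14, 0, 0, 12, 1],
    [346.1, -43.7, 14.4, 0, 0, 12, 1],
    [346.1, -43.7, 14.4, 0, 0, 12, 1],
  ],
)

```text
t: 6.88
eef_pos: [0.5736, -0.1132, 0.3006]
ee_rot: [3.142, 0.0, -1.857]
force: [0.2, 0.0, -3.9]
width: 0.0239
```

```bash
python3 - <<'E'
from h import *
to(.5734,-.1134,.268,-106.4)
f=grab_frame('side'); save(f,'s3.png')
cv2.imwrite('pics/s3c.png',cv2.cvtColor(cv2.resize(f['img'][100:260,170:350],None,fx=3.2,fy=3.2),cv2.COLOR_RGB2BGR))
E
```

```text
pos [ 0.5736 -0.1132  0.3006] rpy [ 180.      0.   -106.39] F [ 0.2  0.  -3.9] t 6.875 w 0.0239
d [ 0.2  0.1 32.6] r [0.   0.   0.01]
```

View pics/s3c.png

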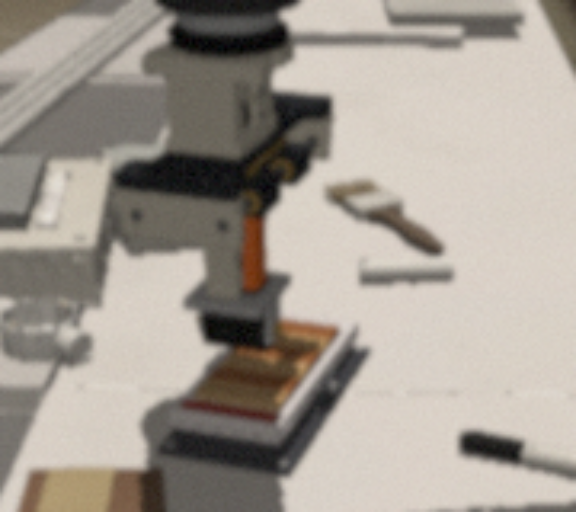

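The wheel hangs over strip 1, just inside the red rim, aligned with the panel. I now feel downwards.

Emit:
drive_tool(
  moves=[
    [0, 0, 12, 0, 0, 0, 1],
    [0, 0, 24, 0, 0, 0, 1],
    [0, 0, 30, 0, 0, 0, 1],
    [0, 0, 32, 0, 0, 0, 1],
    [0, 0, 33, 0, 0, 0, 1],
    [0, 0, 34, 0, 0, 0, 1],
    [0, 0, 34, 0, 0, 0, 1],
  ],
)

```text
t: 7.8
eef_pos: [0.5736, -0.1133, 0.2667]
ee_rot: [-3.141, 0.0, -1.857]
force: [0.7, -0.3, -4.8]
width: 0.0235
```

Emit:
drive_tool(
  moves=[
    [0, 0, 0.7, 0, 0, 0, 1],
    [0, 0, 1.4, 0, 0, 0, 1],
    [0, 0, 2, 0, 0, 0, 1],
    [0, 0, 2, 0, 0, 0, 1],
  ],
)

```text
t: 8.3
eef_pos: [0.5736, -0.1133, 0.2645]
ee_rot: [3.141, -0.0, -1.857]
force: [0.2, 0.5, -3.0]
width: 0.0237
```

Emit:
drive_tool(
  moves=[
    [0, 0, 0.5, 0, 0, 0, 1],
    [0, 0, 1, 0, 0, 0, 1],
    [0, 0, 1.5, 0, 0, 0, 1],
    [0, 0, 1.5, 0, 0, 0, 1],
  ],
)

```text
t: 8.8
eef_pos: [0.5737, -0.1133, 0.2634]
ee_rot: [-3.141, 0.0, -1.857]
force: [-1.4, -0.5, 1.1]
width: 0.0234
```

Emit:
drive_tool(
  moves=[
    [0, 0, 0.4, 0, 0, 0, 1],
    [0, 0, 0.8, 0, 0, 0, 1],
    [0, 0, 1, 0, 0, 0, 1],
    [0, 0, 1, 0, 0, 0, 1],
  ],
)

```text
t: 9.3
eef_pos: [0.5737, -0.1133, 0.2621]
ee_rot: [-3.141, 0.0, -1.857]
force: [-1.1, 0.2, 1.6]
width: 0.0235
```

Emit:
drive_tool(
  moves=[
    [0, 0, 0.4, 0, 0, 0, 1],
    [0, 0, 0.8, 0, 0, 0, 1],
    [0, 0, 1.2, 0, 0, 0, 1],
    [0, 0, 1.2, 0, 0, 0, 1],
  ],
)

```text
t: 9.8
eef_pos: [0.5737, -0.1133, 0.2608]
ee_rot: [-3.141, 0.0, -1.857]
force: [0.4, 0.3, 0.2]
width: 0.0237
```

Emit:
drive_tool(
  moves=[
    [0, 0, 0.3, 0, 0, 0, 1],
    [0, 0, 0.6, 0, 0, 0, 1],
    [0, 0, 0.9, 0, 0, 0, 1],
    [0, 0, 0.9, 0, 0, 0, 1],
  ],
)

```text
t: 10.3
eef_pos: [0.5737, -0.1133, 0.2599]
ee_rot: [-3.142, 0.0, -1.857]
force: [0.3, -0.8, -0.4]
width: 0.0238
```

Emit:
drive_tool(
  moves=[
    [0, 0, 0.3, 0, 0, 0, 1],
    [0, 0, 0.6, 0, 0, 0, 1],
    [0, 0, 0.6, 0, 0, 0, 1],
  ],
)

```text
t: 10.68
eef_pos: [0.5736, -0.1133, 0.2595]
ee_rot: [-3.141, 0.0, -1.857]
force: [-0.6, -0.4, 1.9]
width: 0.0239
```

Emit:
drive_tool(
  moves=[
    [0, 0, 0.3, 0, 0, 0, 1],
    [0, 0, 0.6, 0, 0, 0, 1],
    [0, 0, 0.6, 0, 0, 0, 1],
  ],
)

```text
t: 11.05
eef_pos: [0.5737, -0.1133, 0.2593]
ee_rot: [-3.141, -0.0, -1.856]
force: [-2.0, 0.2, 5.8]
width: 0.0238
```

Emit:
drive_tool(
  moves=[
    [0, 0, 0.25, 0, 0, 0, 1],
    [0, 0, 0.5, 0, 0, 0, 1],
    [0, 0, 0.5, 0, 0, 0, 1],
  ],
)

```text
t: 11.42
eef_pos: [0.5737, -0.1134, 0.2591]
ee_rot: [-3.141, -0.0, -1.856]
force: [-2.7, 1.3, 8.3]
width: 0.0238
```

Strip 1 is home: hard stop at TCP z≈0.2595, now about 12.5 N on the wheel and about 7 N per commanded mm. I roll with an assumed slope of 0.03.

Emit:
drive_tool(
  moves=[
    [1, 0, 0.2, 0, 0, 0, 1],
    [3, 0, 0.3, 0, 0, 0, 1],
    [5, 0, 0.4, 0, 0, 0, 1],
    [7, 0, 0.45, 0, 0, 0, 1],
    [9, 0, 0.5, 0, 0, 0, 1],
    [11, 0, 0.55, 0, 0, 0, 1],
    [12, 0, 0.6, 0, 0, 0, 1],
    [12, 0, 0.6, 0, 0, 0, 1],
  ],
)

```text
t: 12.42
eef_pos: [0.5703, -0.1248, 0.2588]
ee_rot: [-3.141, 0.0, -1.856]
force: [-3.5, 2.1, 11.1]
width: 0.0238
```

Emit:
drive_tool(
  moves=[
    [2, 0, 0.05, 0, 0, 0, 1],
    [4, 0, 0.1, 0, 0, 0, 1],
    [6, 0, 0.15, 0, 0, 0, 1],
    [8, 0, 0.2, 0, 0, 0, 1],
    [10, 0, 0.3, 0, 0, 0, 1],
    [12, 0, 0.35, 0, 0, 0, 1],
    [12, 0, 0.35, 0, 0, 0, 1],
  ],
)

```text
t: 13.3
eef_pos: [0.5669, -0.1366, 0.2584]
ee_rot: [-3.141, -0.0, -1.856]
force: [-3.2, -0.3, 11.3]
width: 0.0237
```

Emit:
drive_tool(
  moves=[
    [2, 0, 0.05, 0, 0, 0, 1],
    [4, 0, 0.1, 0, 0, 0, 1],
    [6, 0, 0.15, 0, 0, 0, 1],
    [8, 0, 0.2, 0, 0, 0, 1],
    [10, 0, 0.3, 0, 0, 0, 1],
    [12, 0, 0.35, 0, 0, 0, 1],
    [12, 0, 0.35, 0, 0, 0, 1],
  ],
)

```text
t: 14.18
eef_pos: [0.5636, -0.1479, 0.2581]
ee_rot: [-3.141, -0.0, -1.856]
force: [-3.3, 1.6, 10.1]
width: 0.0242
```

Emit:
drive_tool(
  moves=[
    [2, 0, 0.05, 0, 0, 0, 1],
    [4, 0, 0.1, 0, 0, 0, 1],
    [6, 0, 0.15, 0, 0, 0, 1],
    [8, 0, 0.2, 0, 0, 0, 1],
    [10, 0, 0.3, 0, 0, 0, 1],
    [12, 0, 0.35, 0, 0, 0, 1],
    [12, 0, 0.35, 0, 0, 0, 1],
  ],
)

```text
t: 15.05
eef_pos: [0.5602, -0.1597, 0.2577]
ee_rot: [-3.141, -0.0, -1.856]
force: [-2.8, 0.2, 10.9]
width: 0.0239
```

Emit:
drive_tool(
  moves=[
    [2, 0, 0.05, 0, 0, 0, 1],
    [4, 0, 0.1, 0, 0, 0, 1],
    [6, 0, 0.2, 0, 0, 0, 1],
    [8, 0, 0.25, 0, 0, 0, 1],
    [10, 0, 0.3, 0, 0, 0, 1],
    [12, 0, 0.4, 0, 0, 0, 1],
    [12, 0, 0.4, 0, 0, 0, 1],
  ],
)

```text
t: 15.92
eef_pos: [0.5569, -0.171, 0.2574]
ee_rot: [-3.14, -0.0, -1.856]
force: [-2.9, 0.3, 10.7]
width: 0.0237
```

Emit:
drive_tool(
  moves=[
    [2, 0, 0.05, 0, 0, 0, 1],
    [4, 0, 0.1, 0, 0, 0, 1],
    [6, 0, 0.15, 0, 0, 0, 1],
    [8, 0, 0.2, 0, 0, 0, 1],
    [10, 0, 0.3, 0, 0, 0, 1],
    [12, 0, 0.35, 0, 0, 0, 1],
    [12, 0, 0.35, 0, 0, 0, 1],
  ],
)

```text
t: 16.8
eef_pos: [0.5535, -0.1827, 0.2569]
ee_rot: [-3.141, -0.0, -1.856]
force: [-2.4, -0.1, 9.7]
width: 0.0238
```

Emit:
drive_tool(
  moves=[
    [2, 0, 0.05, 0, 0, 0, 1],
    [4, 0, 0.1, 0, 0, 0, 1],
    [6, 0, 0.15, 0, 0, 0, 1],
    [8, 0, 0.2, 0, 0, 0, 1],
    [10, 0, 0.3, 0, 0, 0, 1],
    [12, 0, 0.35, 0, 0, 0, 1],
    [12, 0, 0.35, 0, 0, 0, 1],
  ],
)

```text
t: 17.68
eef_pos: [0.5502, -0.194, 0.2564]
ee_rot: [-3.14, -0.0, -1.856]
force: [-2.0, 1.5, 8.8]
width: 0.0237
```

Emit:
drive_tool(
  moves=[
    [2, 0, 0.15, 0, 0, 0, 1],
    [4, 0, 0.3, 0, 0, 0, 1],
    [6, 0, 0.4, 0, 0, 0, 1],
    [8, 0, 0.5, 0, 0, 0, 1],
    [10, 0, 0.6, 0, 0, 0, 1],
    [12, 0, 0.7, 0, 0, 0, 1],
    [12, 0, 0.7, 0, 0, 0, 1],
  ],
)

```text
t: 18.55
eef_pos: [0.5468, -0.2058, 0.2559]
ee_rot: [-3.14, -0.0, -1.856]
force: [-2.2, -0.0, 8.9]
width: 0.0241
```

Emit:
drive_tool(
  moves=[
    [2, 0, 0.1, 0, 0, 0, 1],
    [4, 0, 0.2, 0, 0, 0, 1],
    [6, 0, 0.25, 0, 0, 0, 1],
    [8, 0, 0.3, 0, 0, 0, 1],
    [10, 0, 0.4, 0, 0, 0, 1],
    [12, 0, 0.45, 0, 0, 0, 1],
    [12, 0, 0.45, 0, 0, 0, 1],
  ],
)

```text
t: 19.42
eef_pos: [0.5434, -0.2171, 0.2554]
ee_rot: [-3.14, -0.0, -1.856]
force: [-3.0, 0.8, 9.1]
width: 0.0238
```

Emit:
drive_tool(
  moves=[
    [2, 0, 0.1, 0, 0, 0, 1],
    [4, 0, 0.2, 0, 0, 0, 1],
    [6, 0, 0.25, 0, 0, 0, 1],
    [8, 0, 0.3, 0, 0, 0, 1],
    [10, 0, 0.4, 0, 0, 0, 1],
    [12, 0, 0.45, 0, 0, 0, 1],
    [14, 0, 0.5, 0, 0, 0, 1],
    [15, 0, 0.5, 0, 0, 0, 1],
    [15, 0, 0.5, 0, 0, 0, 1],
  ],
)

```text
t: 20.55
eef_pos: [0.5392, -0.2316, 0.2547]
ee_rot: [-3.14, -0.0, -1.856]
force: [-1.6, -0.8, 8.1]
width: 0.0238
```

```bash
python3 - <<'E'
from h import *
to(.5565-.2823*.072,-.171-.9593*.072,.255,-106.4)
f=grab_frame('side'); save(f,'s4.png')
cv2.imwrite('pics/s4c.png',cv2.cvtColor(cv2.resize(f['img'][100:260,170:350],None,fx=3.2,fy=3.2),cv2.COLOR_RGB2BGR))
E
```

```text
pos [ 0.5392 -0.2316  0.2547] rpy [-1.7992e+02 -2.0000e-02 -1.0636e+02] F [-1.6 -0.8  8.1] t 20.55 w 0.0238
d [ 9.   0.5 -0.3] r [-0.08 -0.02  0.04]
```

View pics/s4c.png

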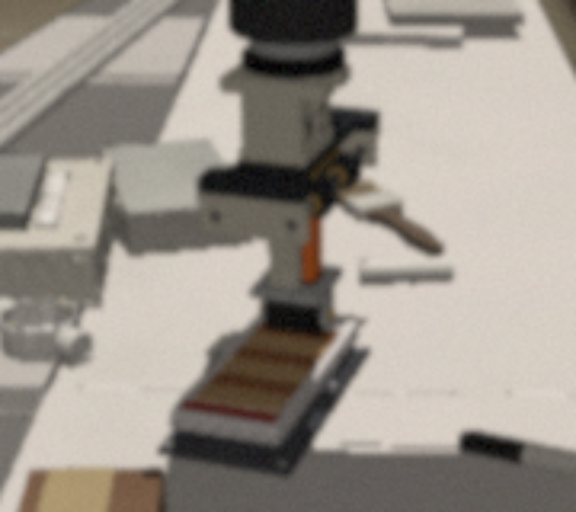

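The strips behind the wheel look flush, and the wheel is on strip 6. I press back to about 15 N there and finish toward the far rim.

Emit:
drive_tool(
  moves=[
    [0, 0, 0.3, 0, 0, 0, 1],
    [0, 0, 0.5, 0, 0, 0, 1],
    [0, 0, 0.5, 0, 0, 0, 1],
  ],
)

```text
t: 20.98
eef_pos: [0.5392, -0.2316, 0.2546]
ee_rot: [-3.14, -0.001, -1.856]
force: [-2.3, 0.7, 10.2]
width: 0.0237
```

Emit:
drive_tool(
  moves=[
    [2, 0, 0.15, 0, 0, 0, 1],
    [4, 0, 0.2, 0, 0, 0, 1],
    [6, 0, 0.25, 0, 0, 0, 1],
    [6, 0, 0.3, 0, 0, 0, 1],
    [6, 0, 0.3, 0, 0, 0, 1],
  ],
)

```text
t: 21.6
eef_pos: [0.5375, -0.2375, 0.2543]
ee_rot: [-3.14, -0.001, -1.856]
force: [-2.8, -0.4, 10.2]
width: 0.0236
```

Emit:
drive_tool(
  moves=[
    [0, 0, -3, 0, 0, 0, 1],
    [0, 0, -15, 0, 0, 0, 1],
    [0, 0, -40, 0, 0, 0, 1],
    [0, 0, -58, 0, 0, 0, 1],
    [-30, 0, -60, 0, 0, 0, 1],
    [-70, 0, -60, 0, 0, -2, 1],
    [-120, 0, -60, 0, 0, -4, 1],
    [-170, 0, -60, 0, 0, -6, 1],
    [-220, 0, -60, 0, 0, -8, 1],
    [-260, 0, -60, 0, 0, -10, 1],
    [-280, 0, -60, 0, 0, -11, 1],
    [-280, 0, -60, 0, 0, -11, 1],
  ],
)

```text
t: 23.1
eef_pos: [0.6163, 0.0327, 0.3128]
ee_rot: [3.141, -0.0, -1.663]
force: [0.0, 0.2, -4.0]
width: 0.024
```

```bash
python3 - <<'E'
from h import *
to(.5566,.2349,.315,-94.4)
a=np.radians(-106.4); ex=np.array([np.cos(a),np.sin(a)]); ey=np.array([-ex[1],ex[0]])
f=grab_frame('top'); save(f,'t5.png')
cv2.imwrite('pics/t5c.png',cv2.cvtColor(cv2.resize(f['img'][165:245,260:370],None,fx=5,fy=5),cv2.COLOR_RGB2BGR))
for W,n in ((np.load('top0.npz')['W'],'before'),(cloud(f),'after')):
    q=W[...,:2]-np.array([.5555,-.171]); s=q@ex; t=q@ey; z=W[...,2]
    side=[np.median(z[(abs(s)<.07)&(abs(abs(t)-.0365)<.003)&(z>.02)])*1e3]
    med=lambda c,tl:np.median(z[(abs(s-c)<.007)&tl&(z>.02)])*1e3
    c=np.arange(-60,61,24)/1000
    print(n,'strip',np.round([med(k,abs(t)<.026) for k in c],1),'side',np.round([med(k,abs(abs(t)-.037)<.002) for k in c],1),'rims',np.round([med(k,abs(t)<.026) for k in (-.084,.084)],1))
E
```

```text
pos [0.6163 0.0327 0.3128] rpy [ 1.7996e+02 -1.0000e-02 -9.5290e+01] F [ 0.   0.2 -4. ] t 23.1 w 0.024
d [-195.9   78.1   -2.2] r [ 0.04 -0.01 -0.89]
before strip [38.  37.3 36.4 35.5 34.8 33.7] side [34.3 32.4 31.9 30.7 31.  30.3] rims [35.6 29.3]
after strip [33.4 33.1 32.1 30.8 30.3 29.7] side [33.7 32.5 31.  30.9 30.1 30.3] rims [35.  28.4]
```

View pics/t5c.png

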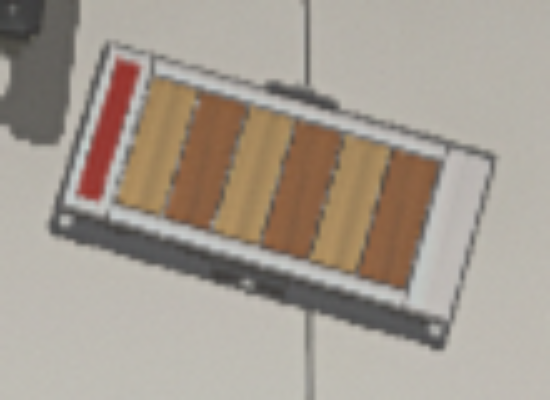

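Every strip dropped 4.0–4.7 mm and now lies level with the side rails, so all six are home. Returning the roller to its rest.

Emit:
drive_tool(
  moves=[
    [-15, 6, 0, 0, 0, 0, 1],
    [-50, 20, 0, 0, 0, 0, 1],
    [-90, 36, -1, 0, 0, 0.5, 1],
    [-130, 52, -1, 0, 0, 0.9, 1],
    [-165, 66, -2, 0, 0, 0.9, 1],
    [-185, 74, -2, 0, 0, 0.9, 1],
    [-194, 77.5, -2, 0, 0, 0.9, 1],
    [-195.9, 78.1, -2, 0, 0, 0.9, 1],
    [-195.9, 78.1, -2, 0, 0, 0.9, 1],
  ],
)

```text
t: 24.28
eef_pos: [0.557, 0.2331, 0.315]
ee_rot: [3.141, -0.0, -1.681]
force: [-0.1, 0.1, -4.5]
width: 0.0238
```

```bash
python3 -c "
from h import *
to(.5566,.2349,.2315,-94.4)
f=grab_frame('side')
cv2.imwrite('pics/s6c.png',cv2.cvtColor(cv2.resize(f['img'][150:380,140:360],None,fx=2.5,fy=2.5),cv2.COLOR_RGB2BGR))"
```

```text
pos [0.557  0.2331 0.315 ] rpy [ 1.7999e+02 -2.0000e-02 -9.6330e+01] F [-0.1  0.1 -4.5] t 24.275 w 0.0238
d [-1.7  0.5 83.5] r [ 0.01 -0.02 -1.93]
```

View pics/s6c.png

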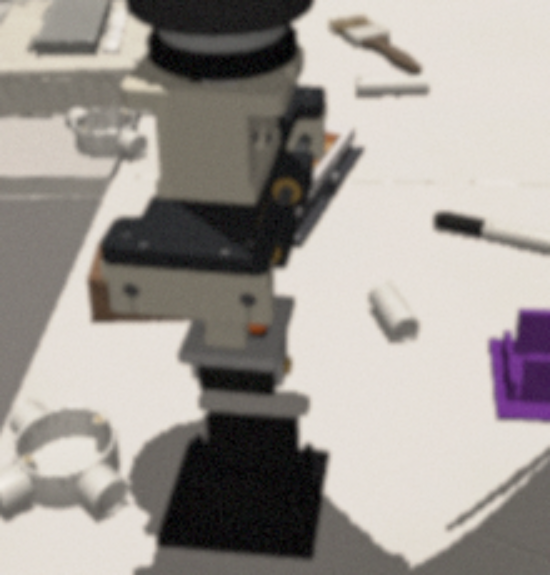

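The roller is still upright and seated in the grip as before, over the rest. Correct the yaw and lower it.

Emit:
drive_tool(
  moves=[
    [-1.7, 0.5, 0, 0, 0, -1.9, 1],
    [-1.7, 0.5, 15, 0, 0, -1.9, 1],
    [-1.7, 0.5, 30, 0, 0, -1.9, 1],
    [-1.7, 0.5, 45, 0, 0, -1.9, 1],
    [-1.7, 0.5, 55, 0, 0, -1.9, 1],
    [-1.7, 0.5, 63, 0, 0, -1.9, 1],
    [-1.7, 0.5, 70, 0, 0, -1.9, 1],
    [-1.7, 0.5, 75, 0, 0, -1.9, 1],
    [-1.7, 0.5, 79, 0, 0, -1.9, 1],
    [-1.7, 0.5, 82, 0, 0, -1.9, 1],
    [-1.7, 0.5, 82, 0, 0, -1.9, 1],
  ],
)

```text
t: 25.7
eef_pos: [0.5565, 0.2356, 0.233]
ee_rot: [3.142, -0.0, -1.647]
force: [0.2, -0.0, -3.2]
width: 0.0238
```

Emit:
drive_tool(
  moves=[
    [0, 0, 1, 0, 0, 0, 1],
    [0, 0, 2, 0, 0, 0, 1],
    [0, 0, 2.6, 0, 0, 0, 1],
    [0, 0, 2.6, 0, 0, 0, 1],
  ],
)

```text
t: 26.2
eef_pos: [0.5565, 0.2357, 0.2305]
ee_rot: [-3.142, 0.0, -1.647]
force: [-0.5, 0.2, -2.9]
width: 0.0232
```

Emit:
drive_tool(
  moves=[
    [0, 0, 0.5, 0, 0, 0, 1],
    [0, 0, 0.5, 0, 0, 0, 1],
  ],
)

```text
t: 26.45
eef_pos: [0.5565, 0.2357, 0.2304]
ee_rot: [-3.141, 0.0, -1.647]
force: [-2.9, -0.4, 3.7]
width: 0.0236
```

Seated: contact at the same 0.2304 as before. I open the fingers moderately, then rise.

Emit:
drive_tool(
  moves=[
    [0, 0, 0, 0, 0, 0, 0.3],
    [0, 0, -0.5, 0, 0, 0, 0.1],
    [0, 0, -1, 0, 0, 0, 0],
    [0, 0, -3, 0, 0, 0, 0],
    [0, 0, -10, 0, 0, 0, -0.5],
    [0, 0, -30, 0, 0, 0, -1],
    [0, 0, -60, 0, 0, 0, -1],
    [0, 0, -100, 0, 0, 0, -1],
    [0, 0, -130, 0, 0, 0, -1],
    [0, 0, -140, 0, 0, 0, -1],
    [0, 0, -140, 0, 0, 0, -1],
  ],
)

```text
t: 27.82
eef_pos: [0.5564, 0.2356, 0.3704]
ee_rot: [-3.141, 0.001, -1.647]
force: [0.4, -0.6, -0.7]
width: 0.0873
```

```bash
python3 - <<'E'
from h import *
f=grab_frame('wrist'); save(f,'w7.png'); W=cloud(f)
hsv=cv2.cvtColor(f['img'],cv2.COLOR_RGB2HSV); H,S,V=[hsv[...,i] for i in range(3)]
ok=np.isfinite(W[...,0])
o=ok&(S>150)&(H<14)&(V>80)&(W[...,2]>.1)&(W[...,2]<.118)
P=W[o]; print(cv2.minAreaRect((P[:,:2]*1000).astype(np.float32)),np.median(P[:,2]))
y=ok&(W[...,2]>.046)&(W[...,2]<.058)&(np.hypot(W[...,0]-.555,W[...,1]-.235)<.06)
P=W[y]; print(cv2.minAreaRect((P[:,:2]*1000).astype(np.float32)),np.median(P[:,2]))
for (a,b) in [(235,161),(223,242)]: print(np.round(cloud(grab_frame('top'))[b,a],3))
to(.5566,.2349,.315,-94.4)
E
```

```text
((557.6007690429688, 235.42556762695312), (22.416488647460938, 34.3153190612793), 86.08716583251953) 0.10833066780153372
((556.8272094726562, 235.11119079589844), (64.14981842041016, 57.31548309326172), 85.59423828125) 0.0526100680735784
[0.649 0.02  0.04 ]
[0.456 0.046 0.021]
pos [0.5561 0.2355 0.3685] rpy [ 1.799e+02 -8.000e-02 -9.439e+01] F [ 0.1 -0.1  0. ] t 27.975 w 0.0878
d [ 0.5 -0.6 53.5] r [ 0.1  -0.08  0.01]
```

View pics/w7.png

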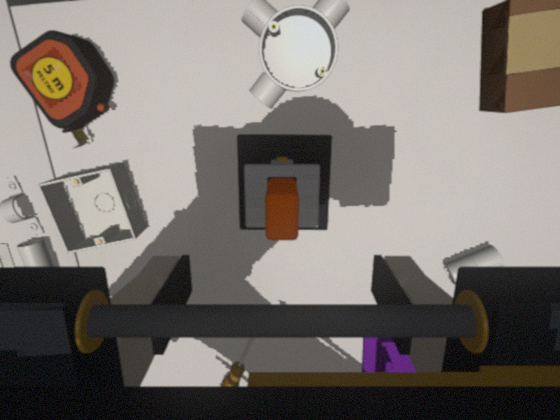

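The roller stands upright in the rest, with its handle at (282,207) within 2 mm of its starting place, and the gripper is clear. Handing in.

```bash
python3 -c "
from h import *
print(job_done())"
```

```text
the job is handed in; nothing more can be done
None
```

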